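Feel for the soap level with the depth probe and lock it

TASK

The soap in the covered wooden mould has set to an unknown level. Slide the leaning depth probe down through the cover until you feel its sprung foot rest on the hidden soap, without pressing hard, then swing the lock lever beside it down to its stop. Let go with the foot still resting on the soap, and do not push the loose things on the bench about.

Things in the scene. Friction and masses are not known exactly. Their poses are not given: they have to be found in the camera images.
- gauge_rig: Fixed rig: covered wooden loaf mould, 95 x 250 mm (long side along y), cover's top at z = 76 mm, under a plywood riser shelf. Origin on the bench under the mould's centre; x away from the robot, y left, z up. The gauge on the cover leans out from under the shelf: its rod lies in the rig's x-z plane, its top 35 degrees from vertical toward -x (the robot). Offsets below are in this frame.
- shelf_edge (a point): Middle of the riser shelf's front edge, on its underside: x -85, z 287 mm of the rig. The board is 16 mm thick, reaches 195 mm back and 200 mm to either side, and carries small bottles. Its 16 mm posts stand at x -68 and +95, y -182 and +182 mm.
- knob (a point): Centre of the black cylindrical knob (28 mm diameter, 30 mm long, axis along the rod) on top of the probe's 10 mm steel rod. z points up along the rod, y is the rig's y. At probe joint 0 it lies at x -95, y 0, z 180 mm of the rig; it moves with the probe. The guide's upper end is 83 mm under it along the rod at joint 0.
- probe (a joint): Travel of the probe along its leaning axis, m: 0 fully up, grows as it goes down, end of travel 0.080. The guide's friction (about 4 N, against about 1 N of weight) holds it wherever it is left. Starts 0 to 0.006.
- foot: Round rubber foot (14 mm) under the rod, out of sight in the mould; origin at its lowest point, 141 mm from the knob's centre down the rod when unloaded; z up the rod. A soft spring lets it yield 10 mm at 0.8 N per mm (8 N), then it is hard. The hard soap's level is unknown: the foot meets it at 15 to 55 mm of probe travel.
- lock (a joint): Lock lever angle, rad: 0 open (arm 20 degrees above level, pointing toward the robot along the rig's -x), grows as the ball end swings down; stop at 1.05 (locked, arm about 40 degrees below level). Starts 0 to 0.15. Stiff enough (about 0.12 N m) to stay where it is left.
- lever_ball (a point): Centre of the black ball (20 mm diameter) on the end of the lock lever, 75 mm from its pivot, 88 mm to the left (+y) of the rod.
- lever_pivot (a point): Centre of the lock lever's pivot on the rig: x -38, y +88, z 99 mm; the lever turns about the rig's y axis.
- soap_bar1: Bystander: loose cream soap bar 55 x 80 x 29 mm; origin at the centre of its underside
- soap_bar2: Bystander: loose olive-green soap bar 53 x 77 x 25 mm; origin at the centre of its underside
- bench_scraper: Bystander: loose bench scraper with wooden back, 101 x 120 x 20 mm; origin at the centre of its underside
- spatula: Bystander: loose spatula, 266 x 59 x 17 mm; origin at the centre of its underside
- bench_timer: Bystander: loose white round timer, 62 x 62 x 37 mm; origin at the centre of its underside
- wood_stamp: Bystander: loose turned wooden hand stamp standing upright, 35 x 35 x 64 mm; origin at the centre of its underside

How it is judged (in metres and radians):
On the way, in this order (a step that is already met when the one before it is completed fails the run):
1. the probe's foot rests on the soap while the lock lever is still up (contact force between foot and anything else above 0.5 N and value of joint lock below 0.4 rad), for 0.3 s.
2. the lock lever is swung down to its stop, the foot still on the soap (value of joint lock above 0.95 rad and contact force between foot and anything else above 0.5 N), for 0.2 s.
At the end, for the whole second after the job is handed in: The probe's foot rests on the hidden soap (more than 0.5 N on it), the probe is still, and the lock lever is down within 0.1 rad of its stop (all of step 2 and velocity of joint probe below 0.005 m/s); the robot touches nothing.
It fails at once if the foot is pressed hard onto the soap (over 16 N) (contact force between foot and anything else above 16 N).
It fails at once if a loose thing on the bench is pushed more than 30 mm (distance of any of soap_bar1, soap_bar2, bench_scraper, spatula, bench_timer, wood_stamp from where it was at the start of the episode above 0.03 m).
It also fails if it takes over 48 s, if anything falls off the work surface, if the arm or the gripper's body presses on something with over 40 N, if the wrist force passes 120 N, or if a joint passes its speed limit or range.

ROBOT

A 6-joint arm with a two-finger parallel gripper is mounted at the origin on a cart in front of the work surface, level with it; the furniture and walls round the work are solid. World frame = base frame: x ahead of the robot, y to its left, z up, the work surface at z = 0. Lengths are in mm, angles in rad, forces in N, time in s.
With the tool pointing down it reaches from about 400 to 925 mm from the base axis. Payload 12.5 kg.
Tool frame: the origin (TCP) lies midway between the tips of the shut fingers; the grasp point (between the pads) lies 19 mm behind it (env.pinch_z is the z of the grasp point in the tool frame, in mm); z points along the fingers, y is the line along which they close (so a half turn about z gives the same grasp; the last joint's range is limited). The gripper opens to 95 mm and grips with 3 to 60 N. Pads are 20 mm wide; open, the fingers measure 119 mm over their backs; the gripper's body (75 mm by 180 mm) begins 59 mm behind the grasp point.
Start: joints at [-1.305, 0.491, 1.559, -0, 1.092, -0.106], TCP at [227.082, -582.306, 214.661] pointing down, gripper open.
Joint ranges: [-3.1, 3.1], [-0.84, 2.19], [0.05, 2.79], [-1.13, 4.28], [0.06, 2.93], [-2.69, 2.69]. Speed limits (rad/s): [2.22, 2.22, 2.79, 3.14, 3.14, 3.14].

INTERFACE

Orientations are given as [roll, pitch, yaw] about the fixed x, y, z axes, in that order (R = Rz(yaw) Ry(pitch) Rx(roll)).
In Python, from cell import env, eyes gives the robot as it stands.
- The arm moves only by the shell command python3 -m inch 'ROWS'. ROWS is JSON, a list of rows, each a list of 3 entries, a list of its own where there are three numbers: the shift along the tool's x, y, z in units of 60 mm (1.0 is 60 mm), then the turn about the tool's z in units of 5 degrees (1.0 is 5 degrees), then the closure, from -1 (fully open) to 1 (shut). In form: [[[tx, ty, tz], turn, claw], ...]. A call has exactly 10 rows; each row shifts and turns the commanded pose from where the row before left it, along the tool's axes as they then stand; what a row does not reach is not made up. A row lasts 1/8 s, in which the tool goes at most 62.5 mm and 10.7 degrees, less where a joint would pass 70% of its speed; a pose out of reach is approached as far as the arm can. A call is refused whole if a number of a shift passes 1 or a number of a turn 1, either way. A call with a gripper value outside its range is refused whole. The fingers move at their own pace and stop on an object; the grip force is fixed at half the most. Time passes only in rows, so rows that do not move let the fingers close, or fill a call up. It gives the time, the measured TCP pose, the force, the opening and the grip force at its end, in the units of the state.
- env.state(): the state, without advancing time (a new reading comes with each control period).
- eyes.read_camera(name): name is "side" or "top" or "wrist"; returns a dict with "pixels" (400x640x3 uint8, red, green, blue), "fx", "fy", "cx", "cy" (pixels), "extrinsics" (4x4, takes a point from world to camera coordinates). Camera axes: x right, y down, z forward; pixel columns grow to the right and rows downward; lengths in mm; the calibration is good to about 2 mm. A picture is of the moment at which its call begins. There is no depth.
- env.job_done(): hands the job in; it is judged then, once.
Trained networks look in a picture, given as the dict that the camera call returned (one of the last four; its "shot" number tells which), for a name from the list of things; names that differ only in an ending like _2 or _b are one class to them, and where a whole thing is asked for, a point or a joint stands for the part that bears it (a point fixed in the world has none). Each returns a list of dicts, best first, with "score" (0 to 1); they miss things now and then, are a little off and sometimes report something else, mostly with a low value. They report only what shows in the picture. A call takes as long as a camera call.
- eyes.boxes_of(name, picture): "centre" ([row, column] in pixels, amid what is visible of it).
- eyes.cut_out(name, picture): "mask" (400x640 bool, what is visible of it) and "centre" ([row, column] in pixels, amid what is visible of it).
- eyes.spot_point(name, picture): "centre" ([row, column] in pixels: a listed point, or the origin of a listed thing).
The state is a dict: "t": time; "joints": joint angles; "qvel": joint speeds; "tau": joint torques, N m; "eef_pos": TCP position; "tcp_rot": TCP orientation; "ft_force": force on the tool from outside, world axes, zero at the start; "moment": the same for the moment, N m; "opening": opening from 0.0 (shut) to 1.0 (fully open); "grip_force": force on a finger pad.
Only numpy, scipy, OpenCV 4.12 (cv2) and the standard library are available. Lean on these libraries where they do the work, as an engineer would, in place of code of your own. Each camera call takes 0.05 s, during which the arm holds its last target. There are 200 camera calls.

## Working session

There is one attempt and no reset: what is moved stays moved. The work goes in short steps, Python scripts to look and compute and a shell command to move; the robot and the scene stay as the last step left them, time stands still between calls to the robot, and variables do not carry over. Pictures are saved under pics/ and viewed, at most 10 in all, crops included, and the job is handed in when it is done.

```bash
ls; mkdir -p pics; cat > h.py <<'E'
from cell import env, eyes
import numpy as np, cv2
from scipy.spatial.transform import Rotation as R
def tri(obs):
    A=[];b=[]
    for (r,c),p in obs:
        E=np.array(p["extrinsics"]);u=(c-p["cx"])/p["fx"];v=(r-p["cy"])/p["fy"]
        for w,i in((u,0),(v,1)):
            A.append(E[i,:3]-w*E[2,:3]);b.append(w*E[2,3]-E[i,3])
    x,res,_,_=np.linalg.lstsq(np.array(A),np.array(b),rcond=None);return x,res
def proj(X,p):
    E=np.array(p["extrinsics"]);q=E[:3,:3]@X+E[:3,3]
    return np.array([p["fy"]*q[1]/q[2]+p["cy"],p["fx"]*q[0]/q[2]+p["cx"]])
E
python3 - <<'E'
from h import *
s=env.state();print(s["t"],s["eef_pos"],s["tcp_rot"],s["opening"],env.pinch_z)
P={n:eyes.read_camera(n) for n in("side","top","wrist")}
for n,p in P.items():
    cv2.imwrite(f"pics/a_{n}.png",p["pixels"][:,:,::-1])
    E=np.array(p["extrinsics"]);print(n,"cam at",(-E[:3,:3].T@E[:3,3]).round(),"fwd",E[2,:3].round(2))
for k in("knob","lever_ball","lever_pivot","shelf_edge","gauge_rig","soap_bar1","soap_bar2","bench_scraper","spatula","bench_timer","wood_stamp"):
    o=[]
    for n,p in P.items():
        d=eyes.spot_point(k,p)
        if d: print(k,n,np.round(d[0]["centre"],1),round(d[0]["score"],2)); 
        if d and d[0]["score"]>.4:o.append((d[0]["centre"],p))
    if len(o)>1:
        x,r=tri(o);print("  ->",x.round(1),r)
E
```

```text
pics
0.0 [ 227.00156303 -582.05643738  214.06913074] [-3.14049489e+00 -1.10496736e-04  3.71791891e-01] 0.9996176445240943 -18.8
side cam at [ 291. -991. 1011.] fwd [ 0.18  0.76 -0.63]
top cam at [ -13.  278. 1377.] fwd [ 0.39 -0.21 -0.9 ]
wrist cam at [ 302. -552.  384.] fwd [-0.27 -0.1  -0.96]
knob side [180.7 307.5] 0.52
knob top [219.4 290.2] 0.64
  -> [491.2 119.  189.3] [3.82002468]
lever_ball side [184.5 302.3] 0.59
lever_ball top [242.7 270.4] 0.47
  -> [484.1 204.4 111.6] [16.21151521]
lever_pivot side [181.6 324.1] 0.84
lever_pivot top [227.7 262.8] 0.66
  -> [554.4 204.3 106.9] [176.81844843]
shelf_edge side [153.  313.1] 0.7
shelf_edge top [198.6 289.5] 0.6
  -> [508.4 105.3 297.2] [0.07768354]
gauge_rig side [223.  344.4] 0.83
gauge_rig top [215.7 281.8] 0.89
  -> [609.8 113.5 -12.3] [11.60522585]
soap_bar1 side [322.  307.5] 0.67
soap_bar1 top [282.4 267.5] 0.8
  -> [ 537.4  247.9 -679.7] [7590.00507153]
soap_bar2 side [322.  307.5] 0.67
soap_bar2 top [282.4 267.5] 0.8
  -> [ 537.4  247.9 -679.7] [7590.00507153]
bench_scraper side [353.1 319.6] 0.69
spatula side [251.5 295.4] 0.92
spatula top [243.9 333.7] 0.75
  -> [ 4.151e+02 -1.000e-01  6.500e+00] [40.47537802]
bench_timer side [170.1 310.4] 0.54
bench_timer top [263.1 203.5] 0.81
  -> [562.9 437.6   3.6] [11.7670864]
wood_stamp side [375.2 359.9] 0.55
```

```bash
python3 - <<'E'
import cv2,numpy as np
a=cv2.imread("pics/a_side.png")[100:400,200:460];b=cv2.imread("pics/a_top.png")[120:340,150:450]
a=cv2.resize(a,(520,600));cv2.imwrite("pics/c1.png",a);cv2.imwrite("pics/c2.png",cv2.resize(b,None,fx=2.6,fy=2.6,interpolation=2))
E
```

```text
(no output)
```

View pics/c1.png

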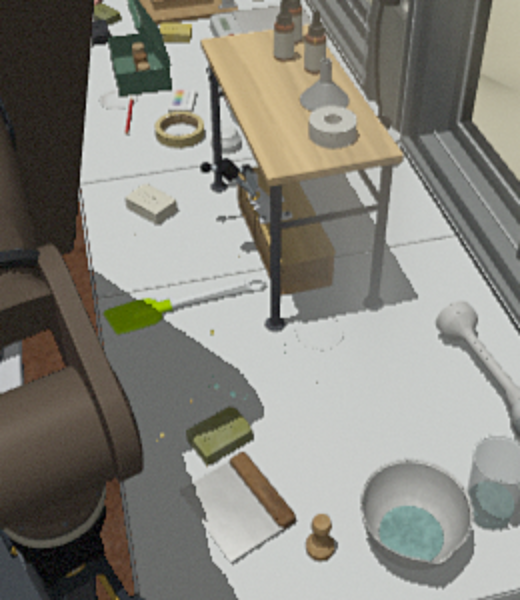

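View pics/c2.png

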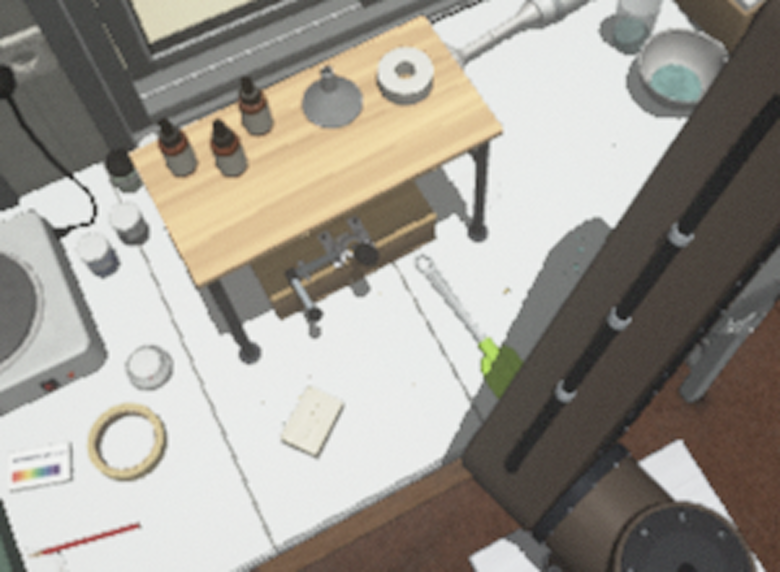

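c1 shows the shelf with its near-front corner at about (272,172) in the crop. The black knob and ball stick out near (207,167)–(240,175). The spatula, soap bars, scraper and stamp are all clear of the rig's front. c2 shows the knob at (366,255), the ball at (315,315), the cream soap in front and to the left, and the shelf corners at (130,157), (425,17), (502,128) and (197,275).

```bash
python3 - <<'E'
from h import *
from scipy.optimize import least_squares
P={n:eyes.read_camera(n) for n in("side","top")}
S=lambda x,y:(100+y/2,200+x/2); T=lambda x,y:(120+y/2.6,150+x/2.6)
C={'fl':(-85,200,303),'fr':(-85,-200,303),'bl':(110,200,303),'br':(110,-200,303)}
O=[('side','fl',S(202,40)),('side','fr',S(272,170)),('side','br',S(401,155)),
('top','fl',T(197,275)),('top','fr',T(502,128)),('top','br',T(425,17)),('top','bl',T(130,157)),
('side','e',(153,313.1)),('top','e',(198.6,289.5)),('side','k',(180.7,307.5)),('top','k',(219.4,290.2)),('side','b',(184.5,302.3)),('top','b',T(315,315)),('side','p',(181.6,324.1)),('top','p',(227.7,262.8))]
s35,c35=np.sin(np.radians(35)),np.cos(np.radians(35))
def W(v,k):
    x,y,a,s,l=v
    p=dict(C,e=(-85,0,287),k=(-95+s*s35,0,180-s*c35),p=(-38,88,99),b=(-38-75*np.cos(.349-l),88,99+75*np.sin(.349-l)))[k]
    return R.from_euler('z',a).apply(p)+[x,y,0]
f=lambda v:np.concatenate([proj(W(v,k),P[c])-o for c,k,o in O])
r=least_squares(f,[600,113,0,3,.1],loss='soft_l1',x_scale=[1,1,.01,1,.01],bounds=([400,-100,-1,0,0],[800,300,1,6,.15]))
print(r.x,r.cost,"yaw deg",np.degrees(r.x[2]))
for (c,k,_),e in zip(O,f(r.x).reshape(-1,2)):print(c,k,e.round(1))
print("knob",W(r.x,'k'),"ball",W(r.x,'b'))
cv2.imwrite("pics/c3.png",np.hstack([cv2.imread("pics/a_side.png")[200:400,100:300],cv2.imread("pics/a_wrist.png")[::2,::2]]).repeat(1,0))
E
```

```text
[5.96647604e+02 1.15111115e+02 2.73789799e-02 2.90029219e-18
 1.10379301e-01] 30.853521055760755 yaw deg 1.5686999962711212
side fl [-1.2 -1.8]
side fr [ 3.9 -4.2]
side br [-0.5  0.1]
top fl [ 3.1 -1. ]
top fr [-0.   1.1]
top br [-1.9 -0.2]
top bl [-2.9 -1.1]
side e [1.4 0.7]
top e [ 1.8 -2.4]
side k [2.9 4.2]
top k [-2.   0.8]
side b [-0.  -0.8]
top b [-0.1 -0.1]
side p [ 3.5 -1.7]
top p [-2.2 -0.7]
knob [501.68320791 112.51043697 180.        ] ball [483.40523971 200.04287284 116.7271975 ]
```

View pics/c3.png

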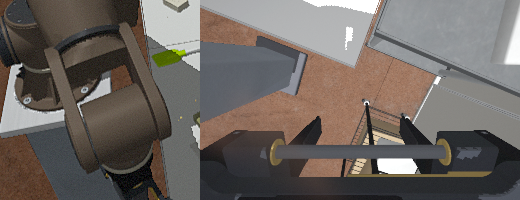

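c3, wrist half: the gripper's wide dark housing and rail fill the bottom of the picture, with the fingers below. I need the body's orientation, because the tool can only point down unless it can be tilted at the reach limits. I'll project body corners into the wrist picture.

```bash
python3 - <<'E'
from h import *
s=env.state();p=eyes.read_camera("wrist");Rt=R.from_euler('xyz',s["tcp_rot"]);t=np.array(s["eef_pos"])
im=p["pixels"][:,:,::-1].copy()
E=np.array(p["extrinsics"]);c=-E[:3,:3].T@E[:3,3];print("cam in tool",Rt.inv().apply(c-t).round(),"fwd",Rt.inv().apply(E[2,:3]).round(2),p["fx"])
def d(q,col):
    u=proj(Rt.apply(q)+t,p);print(q,u.round());cv2.circle(im,(int(u[1]),int(u[0])),5,col,-1)
for y in(-90,-37.5,37.5,90):d((37.5,y,-78),(0,0,255)); d((37.5,y,-110),(0,255,255))
for y in(-53,53):d((0,y,0),(0,255,0));d((10,y,-40),(255,0,255))
cv2.imwrite("pics/c4.png",im)
print(s["ft_force"],s["t"])
E
```

```text
cam in tool [  81.   -1. -170.] fwd [-0.28 -0.    0.96] 306.62218382035365
(37.5, -90, -78) [249.  48.]
(37.5, -90, -110) [310. -73.]
(37.5, -37.5, -78) [249. 208.]
(37.5, -37.5, -110) [310. 159.]
(37.5, 37.5, -78) [249. 438.]
(37.5, 37.5, -110) [310. 490.]
(37.5, 90, -78) [249. 599.]
(37.5, 90, -110) [310. 722.]
(0, -53, 0) [250. 234.]
(10, -53, -40) [268. 210.]
(0, 53, 0) [250. 410.]
(10, 53, -40) [268. 435.]
[ 0.33724126 -0.41324794 -0.22340562] 1.9
```

View pics/c4.png

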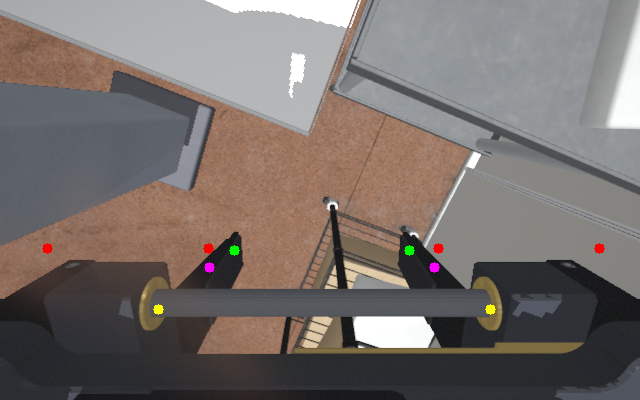

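The body is 180 mm wide along the closing line. So with the tool vertical it would hit the shelf before reaching the knob's path. I'll test in free space whether the tool leans forward when it's driven past its reach upward.

```bash
python3 -m inch '[[[0,0,-1],1,1],[[0,0,-1],1,1],[[0,0,-1],1,1],[[0,0,-1],1,1],[[0,0,-1],1,1],[[0,0,-1],1,1],[[0,0,-1],1,1],[[0,0,-1],1,1],[[0,0,-1],1,1],[[0,0,-1],1,1]]'; python3 -c "
from h import *
s=env.state();print(np.round(s['joints'],3),s['tcp_rot'])"
```

```text
t: 3.2
eef_pos: [154.1, -526.7, 737.0]
tcp_rot: [-3.105, 0.185, -0.358]
ft_force: [-3.1, -2.0, -0.8]
opening: 0.028
grip_force: 0.0
[-1.341  0.554  0.07  -0.276  2.635  0.357] [-3.10514483  0.18458293 -0.35797364]
```

```bash
cat >> h.py <<'E'
def st():
    s=env.state();Rt=R.from_euler('xyz',s["tcp_rot"]);z=Rt.apply([0,0,1])
    print("t",s["t"],"q",np.round(s["joints"],2),"p",np.round(s["eef_pos"],1),"z",z.round(3),"y",Rt.apply([0,1,0]).round(3),"F",np.round(s["ft_force"],1))
    return s,Rt,np.array(s["eef_pos"])
def to(goal):
    s,Rt,t=st();d=Rt.inv().apply(np.array(goal)-t)/60
    print("units",d.round(3),"rows",np.abs(d).max().round(2))
E
python3 -c "
from h import *
to([480,0,640]);s=env.state();Rt=R.from_euler('xyz',s['tcp_rot']);print(Rt.inv().apply([1,0,0]).round(2))"
```

```text
t 3.2 q [-1.34  0.55  0.07 -0.28  2.64  0.36] p [ 154.1 -526.7  737. ] z [-0.159  0.098 -0.982] y [-0.356 -0.934 -0.036] F [-3.1 -2.  -0.8]
units [  2.273 -10.074   1.588] rows 10.07
[ 0.92 -0.36 -0.16]
```

```bash
python3 -m inch '[[[0.25,-1,0.15],-1,1],[[0.25,-1,0.15],-1,1],[[0.3,-1,0.15],-1,1],[[0.3,-1,0.15],-1,1],[[0.35,-1,0.15],-1,1],[[0.4,-1,0.15],-1,1],[[0.45,-0.9,0.15],-1,1],[[0.5,-0.9,0.15],-1,1],[[0.5,-0.9,0.15],-1,1],[[0.5,-0.8,0.15],-1,1]]'; python3 -c "
from h import *
st();s=env.state();Rt=R.from_euler('xyz',s['tcp_rot']);print(Rt.inv().apply([1,0,0]).round(2))"
```

```text
t: 4.45
eef_pos: [351.8, 32.6, 673.6]
tcp_rot: [-2.98, 0.096, 0.502]
ft_force: [1.2, -0.2, -0.2]
opening: 0.003
grip_force: 0.0
t 4.45 q [-0.15  0.01  1.06  0.09  2.24  0.98] p [351.8  32.6 673.6] z [-0.16   0.095 -0.982] y [ 0.461 -0.873 -0.16 ] F [ 1.2 -0.2 -0.2]
[ 0.87  0.46 -0.16]
```

```bash
python3 -m inch '[[[0.87,0.48,-0.15],-1,1],[[0.83,0.56,-0.15],-1,1],[[0.78,0.63,-0.15],-1,1],[[0.72,0.69,-0.15],-1,1],[[0.66,0.75,-0.15],-1,1],[[0.59,0.81,-0.1],-1,1],[[0.52,0.86,-0.1],-1,1],[[0.44,0.9,-0.1],-1,1],[[0.36,0.93,0],-1,1],[[0.28,0.96,0],-1,1]]'; python3 -c "
from h import *
st();s=env.state();Rt=R.from_euler('xyz',s['tcp_rot']);print(Rt.inv().apply([1,0,0]).round(2))"
```

```text
t: 5.7
eef_pos: [787.6, 13.4, 518.8]
tcp_rot: [-3.053, -0.087, 1.327]
ft_force: [-0.1, 0.4, 0.2]
opening: 0.007
grip_force: 0.0
t 5.7 q [-0.1   0.87  0.05  0.13  2.29  0.22] p [787.6  13.4 518.8] z [-0.065  0.106 -0.992] y [ 0.968 -0.233 -0.088] F [-0.1  0.4  0.2]
[ 0.24  0.97 -0.06]
```

```bash
python3 -m inch '[[[0.18,0.74,-0.7],-1,1],[[0.12,0.75,-0.7],-1,1],[[0.05,0.76,-0.7],-1,1],[[0,0.76,-0.7],-1,1],[[-0.08,0.76,-0.7],-1,1],[[-0.14,0.75,-0.7],-1,1],[[-0.21,0.73,-0.7],-1,1],[[-0.27,0.71,-0.7],-1,1],[[-0.33,0.68,-0.7],-1,1],[[-0.39,0.65,-0.7],-1,1]]'; python3 -c "
from h import *
st();s=env.state();Rt=R.from_euler('xyz',s['tcp_rot']);print(Rt.inv().apply([1,0,0]).round(2))"
```

```text
t: 6.95
eef_pos: [793.6, -18.6, 621.6]
tcp_rot: [2.864, 0.05, 2.179]
ft_force: [-0.0, -1.0, 0.5]
opening: 0.001
grip_force: 0.0
t 6.95 q [-0.16  0.75  0.05  0.18  2.1  -0.66] p [793.6 -18.6 621.6] z [ 0.252  0.117 -0.961] y [0.782 0.561 0.273] F [-0.  -1.   0.5]
[-0.57  0.78  0.25]
```

```bash
python3 -c "
from h import *
s,Rt,t=st()
for k in range(10):
    d=np.array([.65,-.5,.6] if k<5 else [.7,-.25,.65])
    print(Rt.inv().apply(d).round(2)); Rt=R.from_rotvec([0,-.033,0])*Rt*R.from_euler('z',-5,degrees=True)
print(Rt.apply([0,0,1]),Rt.apply([0,1,0]))"
```

```text
t 6.95 q [-0.16  0.75  0.05  0.18  2.1  -0.66] p [793.6 -18.6 621.6] z [ 0.252  0.117 -0.961] y [0.782 0.561 0.273] F [-0.  -1.   0.5]
[-0.81  0.39 -0.47]
[-0.85  0.33 -0.44]
[-0.89  0.26 -0.42]
[-0.92  0.19 -0.39]
[-0.94  0.11 -0.36]
[-0.89  0.28 -0.33]
[-0.92  0.2  -0.3 ]
[-0.94  0.12 -0.27]
[-0.96  0.04 -0.24]
[-0.96 -0.05 -0.21]
[ 0.55002645  0.11667375 -0.82695716] [0.01740438 0.98837685 0.15102415]
```

```bash
python3 -m inch '[[[-0.81,0.39,-0.47],-1,1],[[-0.85,0.33,-0.44],-1,1],[[-0.89,0.26,-0.42],-1,1],[[-0.92,0.19,-0.39],-1,1],[[-0.94,0.11,-0.36],-1,1],[[-0.89,0.28,-0.33],-1,1],[[-0.92,0.2,-0.3],-1,1],[[-0.94,0.12,-0.27],-1,1],[[-0.96,0.04,-0.24],-1,1],[[-0.96,-0.05,-0.21],-1,1]]'; python3 -c "
from h import *
st()"
```

```text
t: 8.2
eef_pos: [851.6, -174.5, 654.1]
tcp_rot: [2.982, 0.568, 2.986]
ft_force: [0.2, 0.4, -0.2]
opening: 0.005
grip_force: 0.0
t 8.2 q [-0.36  0.75  0.05  0.27  1.8  -1.69] p [ 851.6 -174.5  654.1] z [ 0.549  0.075 -0.832] y [0.068 0.989 0.134] F [ 0.2  0.4 -0.2]
```

```bash
python3 -c "
from h import *
s,Rt,t=st()
a=np.array([430,80,580]);b=np.array([420,115,310])
print(Rt.inv().apply(a-t)/60/8, Rt.inv().apply(b-a)/60/6)"
```

```text
t 8.2 q [-0.36  0.75  0.05  0.27  1.8  -1.69] p [ 851.6 -174.5  654.1] z [ 0.549  0.075 -0.832] y [0.068 0.989 0.134] F [ 0.2  0.4 -0.2]
[ 0.88380898  0.4436078  -0.31391133] [ 0.43901662 -0.00622221  0.6164004 ]
```

```bash
python3 -m inch '[[[0.88,0.44,-0.31],0,1],[[0.88,0.44,-0.31],0,1],[[0.88,0.44,-0.31],0,1],[[0.88,0.44,-0.31],0,1],[[0.88,0.44,-0.31],0,1],[[0.88,0.44,-0.31],0,1],[[0.88,0.44,-0.31],0,1],[[0.88,0.44,-0.31],0,1],[[0.44,0,0.62],0,1],[[0.44,0,0.62],0,1]]'; python3 -c "
from h import *
st();to([420,115,310])"
```

```text
t: 9.45
eef_pos: [481.9, 64.0, 505.8]
tcp_rot: [2.976, 0.569, 2.982]
ft_force: [1.3, 0.1, -0.2]
opening: 0.004
grip_force: 0.0
t 9.45 q [-0.07 -0.14  1.72  0.14  0.99 -1.57] p [481.9  64.  505.8] z [ 0.551  0.078 -0.831] y [0.069 0.988 0.139] F [ 1.3  0.1 -0.2]
t 9.45 q [-0.07 -0.14  1.72  0.14  0.99 -1.57] p [481.9  64.  505.8] z [ 0.551  0.078 -0.831] y [0.069 0.988 0.139] F [ 1.3  0.1 -0.2]
units [2.73  0.317 2.21 ] rows 2.73
```

```bash
python3 -m inch '[[[0.6,0.06,0.2],0,1],[[0.6,0.06,0.4],0,1],[[0.6,0.06,0.5],0,1],[[0.5,0.07,0.55],0,1],[[0.43,0.07,0.56],0,1],[[0,0,0],0,1],[[0,0,0],0,1],[[0,0,0],0,1],[[0,0,0],0,1],[[0,0,0],0,1]]'; cat > m.py <<'E'
from h import *
from scipy.optimize import least_squares
s35,c35=np.sin(np.radians(35)),np.cos(np.radians(35))
def look(tag,names=("knob","lever_ball","lever_pivot")):
    s,Rt,t=st();P={n:eyes.read_camera(n) for n in("wrist","top","side")}
    cv2.imwrite(f"pics/{tag}.png",P["wrist"]["pixels"][:,:,::-1])
    for k in names:
        o=[]
        for n,p in P.items():
            d=eyes.spot_point(k,p)
            if d: print(k,n,np.round(d[0]["centre"],1),round(d[0]["score"],2)); o.append((d[0]["centre"],p))
        if len(o)>1:
            x,r=tri(o);print("  ->",x.round(1),"reproj",[ (proj(x,p)-c).round(1).tolist() for c,p in o])
E
python3 -c "
from m import *
look('w1',('knob','lever_ball','lever_pivot','shelf_edge'))"
```

```text
t: 10.7
eef_pos: [420.8, 114.5, 311.0]
tcp_rot: [2.976, 0.568, 2.981]
ft_force: [0.4, 0.3, 0.1]
opening: 0.005
grip_force: 0.0
t 10.7 q [ 0.1  -0.09  2.19  0.05  0.46 -1.4 ] p [420.8 114.5 311. ] z [ 0.55   0.078 -0.832] y [0.07  0.988 0.139] F [0.4 0.3 0.1]
knob wrist [186.7 305.6] 0.76
knob top [217.5 287.5] 0.6
knob side [321.5 310.6] 0.73
  -> [ 582.8   27.  -107.6] reproj [[-73.5, -56.8], [3.6, 18.5], [-60.0, 31.9]]
lever_ball wrist [129.  371.8] 0.56
lever_ball top [240.9 269.7] 0.43
lever_ball side [181.8 301.4] 0.44
  -> [483.2 201.9 123.9] reproj [[1.0, 3.2], [-0.3, 0.6], [0.7, -0.1]]
lever_pivot wrist [165.9 370.5] 0.91
lever_pivot top [226.8 260.3] 0.92
lever_pivot side [181.6 321.4] 0.84
  -> [552.9 207.2 109.3] reproj [[-1.0, 2.3], [-1.0, 0.4], [0.4, -0.3]]
shelf_edge top [199.6 287.3] 0.78
shelf_edge side [154.2 313.1] 0.74
  -> [510.7 111.4 289.6] reproj [[0.4, 0.3], [-0.3, 0.4]]
```

View pics/w1.png

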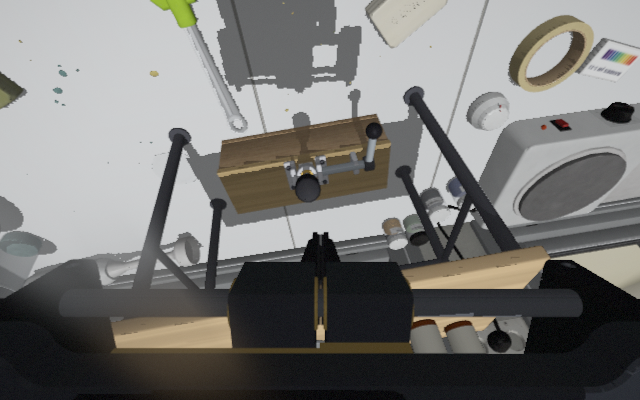

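The wrist view (w1) shows the knob at row 187, col 307, the ball at (130,373), and all three in front of the shelf. The tool leans 33.7°, nearly along the rod. Next I fit the rig pose.

```bash
cat > fit.py <<'E'
from m import *
def fit(O,P,v0):
    def W(v,k):
        x,y,a,s,l=v
        p=dict(e=(-85,0,287),k=(-95+s*s35,0,180-s*c35),p=(-38,88,99),b=(-38-75*np.cos(.349-l),88,99+75*np.sin(.349-l)))[k]
        return R.from_euler('z',a).apply(p)+[x,y,0]
    f=lambda v:np.concatenate([(proj(W(v,k),P[c])-o)/(2 if c=='wrist' else 1) for c,k,o in O])
    r=least_squares(f,v0,loss='soft_l1',x_scale=[1,1,.01,1,.01],bounds=([400,-100,-1,-2,-.1],[800,300,1,82,1.2]))
    print("rig",r.x.round(3))
    for (c,k,_),e in zip(O,f(r.x).reshape(-1,2)):print(c,k,e.round(1))
    for k in "kbpe":print(k,W(r.x,k).round(1))
    return r.x
E
python3 -c "
from fit import *
P={n:eyes.read_camera(n) for n in('wrist','top','side')}
O=[('wrist','k',(186.7,306)),('wrist','b',(130,372.5)),('wrist','p',(165.9,370.5)),('top','k',(217.8,288.5)),('top','b',(240.9,270.2)),('top','p',(227,260.8)),('top','e',(199.6,287.3)),('side','b',(182,301.4)),('side','p',(181.6,321.8)),('side','e',(154.2,313.1))]
v=fit(O,P,[596,115,.05,3,.1])
u=R.from_euler('z',v[2]).apply([-s35,0,c35]);k=R.from_euler('z',v[2]).apply([-95+v[3]*s35,0,180-v[3]*c35])+[v[0],v[1],0]
top=k+15*u;print('top',top,'u',u)
to(top+25*u)
print(tri([((186.7,306),P['wrist']),((217.8,288.5),P['top'])])[0])
"
```

```text
rig [5.97887e+02 1.20392e+02 6.30000e-02 1.09700e+01 2.60000e-02]
wrist k [-0.3  0.9]
wrist b [0.1 0.9]
wrist p [-2.2 -0.3]
top k [-0.8  1. ]
top b [-0.4  0.3]
top p [-0.6  0.5]
top e [ 0.7 -1.1]
side b [ 0.8 -0. ]
side p [ 3.  -0.1]
side e [-0.3  1. ]
k [509.4 114.8 171. ]
b [483.5 201.4 122.8]
p [554.4 205.8  99. ]
e [513.1 115.1 287. ]
top [500.76629553 114.29323104 183.3014382 ] u [-0.57244869 -0.03595025  0.81915204]
t 11.6 q [ 0.1  -0.09  2.19  0.05  0.46 -1.4 ] p [420.7 114.7 310.6] z [ 0.549  0.078 -0.832] y [0.07  0.988 0.139] F [-0.1 -0.4  0. ]
units [ 0.04  -0.192  2.081] rows 2.08
[509.58130531 115.74799823 170.03111361]
```

```bash
python3 -m inch '[[[0.02,-0.07,0.69],0,1],[[0.01,-0.07,0.69],0,1],[[0.01,-0.06,0.69],0,1],[[0,0,0],0,1],[[0,0,0.05],0,1],[[0,0,0.05],0,1],[[0,0,0.05],0,1],[[-0.01,-0.01,0.05],0,1],[[0,0,0.05],0,1],[[0,0,0],0,1]]'; python3 -c "
from m import *
look('w2',('knob','lever_ball'))
s=env.state();print(s['ft_force'])
p=cv2.imread('pics/w2.png');cv2.imwrite('pics/w2c.png',cv2.resize(p[60:330,180:460],None,fx=2,fy=2))
"
```

```text
t: 12.85
eef_pos: [494.7, 113.4, 191.8]
tcp_rot: [2.976, 0.567, 2.982]
ft_force: [0.9, 0.4, -0.4]
opening: 0.006
grip_force: 0.0
t 12.85 q [ 0.08  0.23  2.25  0.44  0.09 -1.82] p [494.7 113.4 191.8] z [ 0.549  0.078 -0.832] y [0.07  0.988 0.139] F [ 0.9  0.4 -0.4]
knob wrist [240.4 319.4] 0.92
knob side [183.3 308.6] 0.47
  -> [492.8 113.8 183.7] reproj [[-2.2, -1.7], [-0.5, 0.2]]
lever_ball wrist [142.2 422.6] 0.77
lever_ball top [238.6 269.7] 0.63
lever_ball side [182.2 302.3] 0.61
  -> [487.2 201.8 122.5] reproj [[5.2, 0.5], [1.1, 0.2], [0.4, 0.1]]
[-0.47020996 -0.37719095  0.07581236]
```

View pics/w2c.png

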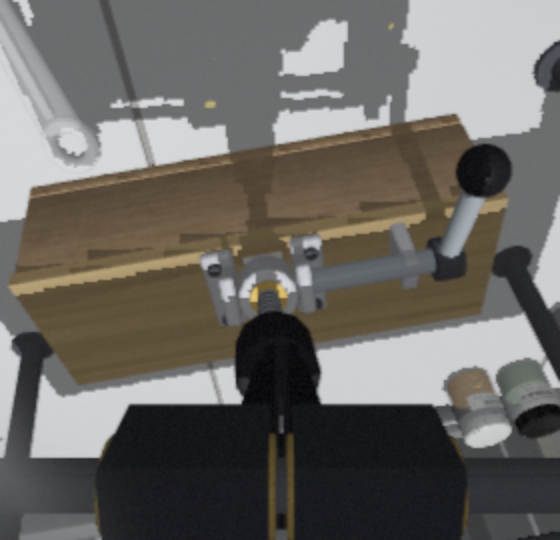

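w2c shows the shut fingers centred over the knob's top (crop about (278,345)) and about to touch. The ball is clear at (483,170). Joint 5 is near its lower limit, so I'll go in small steps and watch.

```bash
python3 -m inch '[[[0,0,0.05],0,1],[[0,0,0.05],0,1],[[0,0,0.05],0,1],[[0,0,0.05],0,1],[[-0.01,-0.01,0.05],0,1],[[0,0,0],0,1],[[0,0,0],0,1],[[0,0,0],0,1],[[0,0,0],0,1],[[0,0,0],0,1]]'; python3 -c "
from m import *
st()"
```

```text
t: 14.55
eef_pos: [503.8, 113.4, 181.3]
tcp_rot: [2.976, 0.565, 2.982]
ft_force: [-0.3, -0.1, -0.3]
opening: 0.003
grip_force: 0.0
t 14.55 q [ 0.07  0.26  2.24  0.64  0.07 -2.02] p [503.8 113.4 181.3] z [ 0.547  0.079 -0.833] y [0.069 0.988 0.139] F [-0.3 -0.1 -0.3]
```

```bash
python3 -c "
from m import *
look('w3',('knob','lever_ball'))
p=cv2.imread('pics/w3.png');q=eyes.read_camera('side')['pixels'][:,:,::-1]
cv2.imwrite('pics/w3c.png',np.hstack([cv2.resize(p[120:270,240:400],(640,600),interpolation=2)[:, 120:520],cv2.resize(q[130:230,270:336],(396,600),interpolation=2)]))
"
```

```text
t 14.55 q [ 0.07  0.26  2.24  0.64  0.07 -2.02] p [503.8 113.4 181.3] z [ 0.547  0.079 -0.833] y [0.069 0.988 0.139] F [-0.3 -0.1 -0.3]
knob wrist [237.6 319.3] 0.97
knob side [185.9 310.9] 0.63
  -> [500.  114.  172.3] reproj [[-2.5, -1.9], [-0.6, 0.2]]
lever_ball wrist [142.8 429.2] 0.7
lever_ball top [241.2 269.4] 0.57
  -> [487.1 204.1 116.2] reproj [[-1.9, 1.2], [-0.5, 0.1]]
```

View pics/w3c.png

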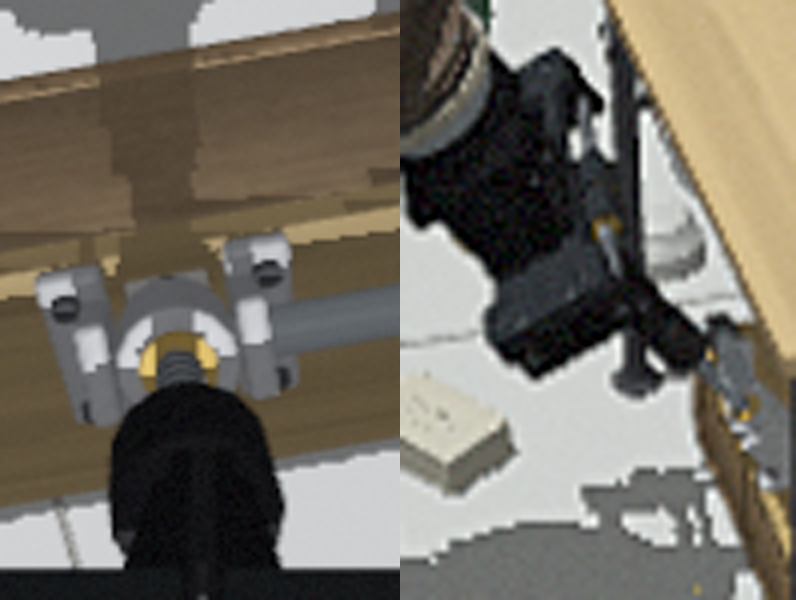

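The knob moved about 14 mm with the tool between the last two looks, so the tip is seated on it. At rest the guide friction hides the force. I'll push on 6 mm at a time and read the force while still moving.

```bash
python3 -m inch '[[[0,0,0.01],0,1],[[0,0,0.01],0,1],[[0,0,0.01],0,1],[[0,0,0.01],0,1],[[0,0,0.01],0,1],[[0,0,0.01],0,1],[[0,0,0.01],0,1],[[0,0,0.01],0,1],[[0,0,0.01],0,1],[[0,0,0.01],0,1]]'; python3 -c "
from m import *
st()"
```

```text
t: 16.3
eef_pos: [507.5, 113.4, 178.0]
tcp_rot: [2.975, 0.561, 2.983]
ft_force: [-4.0, 0.6, 0.7]
opening: 0.003
grip_force: 1.8
t 16.3 q [ 0.07  0.27  2.24  0.7   0.07 -2.08] p [507.5 113.4 178. ] z [ 0.545  0.081 -0.835] y [0.069 0.988 0.14 ] F [-4.   0.6  0.7]
```

```bash
python3 -m inch '[[[0.004,-0.001,0.012],0,1],[[0.004,-0.001,0.012],0,1],[[0.004,-0.001,0.012],0,1],[[0.004,-0.001,0.012],0,1],[[0.004,-0.001,0.012],0,1],[[0.004,-0.001,0.012],0,1],[[0.004,-0.001,0.012],0,1],[[0.004,-0.001,0.012],0,1],[[0.004,-0.001,0.012],0,1],[[0.004,-0.001,0.012],0,1]]'; python3 -c "
from m import *
st()"
```

```text
t: 17.55
eef_pos: [510.4, 113.1, 173.9]
tcp_rot: [2.973, 0.557, 2.984]
ft_force: [-5.5, 5.8, 5.1]
opening: 0.004
grip_force: 3.7
t 17.55 q [ 0.07  0.28  2.24  0.82  0.07 -2.2 ] p [510.4 113.1 173.9] z [ 0.541  0.085 -0.837] y [0.066 0.988 0.143] F [-5.5  5.8  5.1]
```

```bash
python3 -m inch '[[[0,0.004,0],0,1],[[0,0.004,0],0,1],[[0,0,0],0,1],[[0,0,0],0,1],[[0.001,0,0.005],0,1],[[0.001,0,0.005],0,1],[[0.001,0,0.005],0,1],[[0.001,0,0.005],0,1],[[0.001,0,0.005],0,1],[[0.001,0,0.005],0,1]]'; python3 -c "
from m import *
st()"
```

```text
t: 18.8
eef_pos: [511.2, 113.2, 172.8]
tcp_rot: [2.973, 0.557, 2.984]
ft_force: [-6.7, 2.0, 6.3]
opening: 0.002
grip_force: 4.2
t 18.8 q [ 0.07  0.29  2.24  0.84  0.06 -2.22] p [511.2 113.2 172.8] z [ 0.541  0.084 -0.837] y [0.067 0.987 0.143] F [-6.7  2.   6.3]
```

The axial force rose about 2.9 → 7.1 → 8.9 N as the tip advanced. That is the foot's spring, compressed about 7 mm on the soap. I'll back off along the rod, then reduce the lean in free space for the lever.

```bash
python3 -m inch '[[[0,0,-0.1],0,1],[[0,0,-0.9],0,1],[[0.41,0.48,-0.23],0,1],[[0.41,0.48,-0.23],0,1],[[0.41,0.48,-0.23],0,1],[[0.42,0,-0.27],0,1],[[0.42,0,-0.27],0,1],[[0.42,0,-0.27],0,1],[[0,0,0],0,1],[[0,0,0],0,1]]'; python3 -c "
from m import *
st()
P=eyes.read_camera('wrist')
for k in('knob','lever_ball','lever_pivot'):print(k,[ (np.round(d['centre'],1),round(d['score'],2)) for d in eyes.spot_point(k,P)[:1]])"
```

```text
t: 20.05
eef_pos: [354.3, 173.2, 213.0]
tcp_rot: [2.963, 0.549, 2.987]
ft_force: [-0.1, 0.2, 0.3]
opening: 0.008
grip_force: 0.0
t 20.05 q [ 0.35  0.03  2.42 -0.62  0.16 -0.53] p [354.3 173.2 213. ] z [ 0.534  0.096 -0.84 ] y [0.061 0.987 0.151] F [-0.1  0.2  0.3]
knob [(array([105.4, 369.8]), 0.73)]
lever_ball []
lever_pivot [(array([259.2, 337.1]), 0.65)]
```

```bash
python3 -m inch '[[[0.46,-0.1,0.38],0,1],[[0.46,-0.1,0.38],0,1],[[0.46,-0.1,0.38],0,1],[[0.46,-0.1,0.38],0,1],[[0,0,0],0,1],[[0,0,0],0,1],[[0,0,0],0,1],[[0,0,0],0,1],[[0,0,0],0,1],[[0,0,0],0,1]]'; python3 -c "
from m import *
st()"
```

```text
t: 21.5
eef_pos: [319.9, 163.7, 165.1]
tcp_rot: [2.98, 0.475, 3.001]
ft_force: [0.2, 0.7, 1.0]
opening: 0.003
grip_force: 0.0
t 21.5 q [ 0.34  0.1   2.52 -1.13  0.07 -0.01] p [319.9 163.7 165.1] z [ 0.47   0.096 -0.878] y [0.066 0.988 0.143] F [0.2 0.7 1. ]
```

```bash
python3 -m inch '[[[0.8,-0.08,-0.25],0,1],[[0.8,-0.08,-0.22],0,1],[[0.8,-0.08,-0.2],0,1],[[0.8,-0.08,-0.2],0,1],[[0.8,-0.08,-0.2],0,1],[[0,0,0],0,1],[[0,0,0],0,1],[[0,0,0],0,1],[[0,0,0],0,1],[[0,0,0],0,1]]'; python3 -c "
from m import *
st();to([455,200,200])"
```

```text
t: 22.75
eef_pos: [113.3, 164.5, 153.6]
tcp_rot: [2.991, 0.437, 3.003]
ft_force: [-0.3, -0.3, -0.3]
opening: 0.009
grip_force: 0.0
t 22.75 q [ 1.12 -0.04  2.71 -1.13  0.4   0.7 ] p [113.3 164.5 153.6] z [ 0.435  0.091 -0.896] y [0.074 0.988 0.136] F [-0.3 -0.3 -0.3]
t 22.75 q [ 1.12 -0.04  2.71 -1.13  0.4   0.7 ] p [113.3 164.5 153.6] z [ 0.435  0.091 -0.896] y [0.074 0.988 0.136] F [-0.3 -0.3 -0.3]
units [-5.365  1.109  1.838] rows 5.36
```

```bash
python3 -m inch '[[[-0.84,0.05,0.23],0,1],[[-0.84,0.05,0.23],0,1],[[-0.84,0.05,0.23],0,1],[[-0.84,0.05,0.23],0,1],[[-0.84,0.05,0.23],0,1],[[-0.84,0.05,0.23],0,1],[[0,0,0],0,1],[[0.21,-0.07,0.45],0,1],[[0.21,-0.07,0.45],0,1],[[0,0,0],0,1]]'; python3 -c "
from m import *
st();to([420,150,95])"
```

```text
t: 24.0
eef_pos: [317.0, 160.4, 148.1]
tcp_rot: [3.017, 0.413, 3.008]
ft_force: [0.2, -0.0, 0.3]
opening: 0.004
grip_force: 0.0
t 24.0 q [ 0.34  0.14  2.51 -0.79  0.1  -0.35] p [317.  160.4 148.1] z [ 0.411  0.07  -0.909] y [0.083 0.99  0.114] F [ 0.2 -0.   0.3]
t 24.0 q [ 0.34  0.14  2.51 -0.79  0.1  -0.35] p [317.  160.4 148.1] z [ 0.411  0.07  -0.909] y [0.083 0.99  0.114] F [ 0.2 -0.   0.3]
units [-1.225 -0.13   1.498] rows 1.5
```

```bash
python3 -m inch '[[[0.24,-0.07,0.55],0,1],[[0.24,-0.07,0.55],0,1],[[0.24,-0.07,0.4],0,1],[[0.2,-0.07,0.3],0,1],[[0,0,0],0,1],[[-0.4,0.1,-0.1],0,1],[[-0.5,0.14,-0.1],0,1],[[-0.5,0.14,-0.1],0,1],[[-0.5,0.14,-0.1],0,1],[[0,0,0],0,1]]'; python3 -c "
from m import *
look('w4',('lever_ball','lever_pivot','knob'));to([478,201,160])"
```

```text
t: 25.25
eef_pos: [404.1, 174.6, 159.5]
tcp_rot: [3.054, 0.357, 3.013]
ft_force: [-0.7, -0.1, -0.1]
opening: 0.005
grip_force: 0.0
t 25.25 q [ 0.3   0.22  2.28 -0.23  0.28 -0.95] p [404.1 174.6 159.5] z [ 0.357  0.042 -0.933] y [0.098 0.992 0.082] F [-0.7 -0.1 -0.1]
lever_ball top [237.8 268.7] 0.66
lever_ball side [183.1 299.9] 0.5
  -> [485.4 201.8 125.8] reproj [[2.0, 1.3], [-1.2, 2.0]]
lever_pivot top [227.7 260.5] 0.7
lever_pivot side [184.4 321.8] 0.9
  -> [554.5 210.1  95.7] reproj [[-0.4, -0.2], [0.2, -0.4]]
knob top [218.3 287.5] 0.38
knob side [184.7 312.4] 0.43
  -> [507.3 122.3 168.6] reproj [[0.5, 0.3], [-0.3, 0.5]]
t 25.85 q [ 0.3   0.23  2.28 -0.23  0.28 -0.95] p [402.7 174.2 158.1] z [ 0.354  0.041 -0.935] y [0.098 0.992 0.08 ] F [-0.7  0.1 -0.4]
units [-1.125  0.567  0.433] rows 1.13
```

```bash
python3 -m inch '[[[-0.36,0.19,0.18],0,1],[[-0.36,0.19,0.18],0,1],[[-0.36,0.19,0.2],0,1],[[0,0,0],0,1],[[0,0,0],0,1],[[0.04,-0.01,0.127],0,1],[[0.04,-0.01,0.127],0,1],[[0.04,-0.01,0.127],0,1],[[0.04,-0.01,0.127],0,1],[[0.04,-0.01,0.127],0,1]]'; python3 -c "
from m import *
look('w5',('lever_ball',));to([483,201,100]);to([494,202,58])
p=cv2.imread('pics/w5.png');cv2.imwrite('pics/w5c.png',cv2.resize(p[60:330,180:460],None,fx=2,fy=2))"
```

```text
t: 27.1
eef_pos: [479.4, 201.5, 111.1]
tcp_rot: [3.057, 0.352, 3.014]
ft_force: [-3.2, -0.5, 2.7]
opening: 0.004
grip_force: 1.7
t 27.1 q [ 0.31  0.41  2.15 -0.31  0.23 -0.87] p [479.4 201.5 111.1] z [ 0.352  0.04  -0.935] y [0.098 0.992 0.079] F [-3.2 -0.5  2.7]
lever_ball wrist [243.3 318.8] 0.68
lever_ball side [188. 300.] 0.61
  -> [478.6 201.4 103.3] reproj [[-2.2, -1.2], [-0.4, 0.3]]
t 27.4 q [ 0.31  0.41  2.15 -0.3   0.23 -0.87] p [480.7 201.9 112.3] z [ 0.354  0.041 -0.934] y [0.097 0.992 0.08 ] F [ 0.5 -0.2 -0.6]
units [ 0.034 -0.028  0.204] rows 0.2
t 27.4 q [ 0.31  0.41  2.15 -0.3   0.23 -0.87] p [480.7 201.9 112.3] z [ 0.354  0.041 -0.934] y [0.097 0.992 0.08 ] F [ 0.5 -0.2 -0.6]
units [ 0.108 -0.05   0.924] rows 0.92
```

View pics/w5c.png

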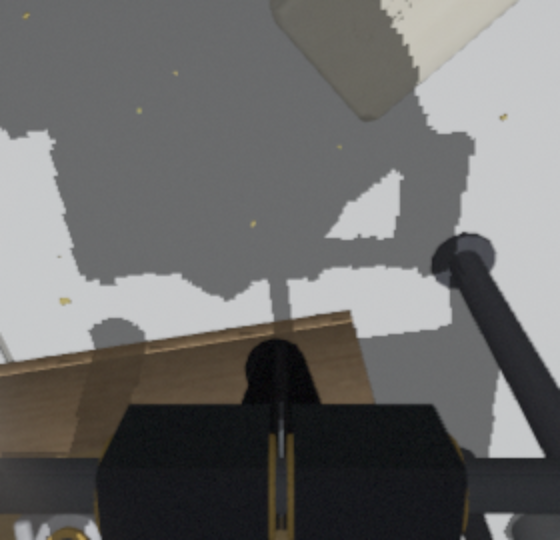

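w5c shows the ball squarely under the fingertips (crop about (277,375)). The lever is moving, and the cream soap bar is well clear.

```bash
python3 -m inch '[[[0.036,-0.01,0.11],0,1],[[0.036,-0.01,0.11],0,1],[[0.036,-0.01,0.11],0,1],[[0.036,-0.01,0.11],0,1],[[-0.01,0,0.12],0,1],[[-0.01,0,0.12],0,1],[[-0.01,0,0.12],0,1],[[-0.01,0,0.07],0,1],[[0,0,0],0,1],[[0,0,0],0,1]]'; python3 -c "
from m import *
st();to([496,202,55])"
```

```text
t: 28.65
eef_pos: [492.8, 202.4, 61.0]
tcp_rot: [3.056, 0.355, 3.014]
ft_force: [0.4, 0.0, 0.2]
opening: 0.006
grip_force: 0.0
t 28.65 q [ 0.3   0.53  2.16 -0.62  0.11 -0.55] p [492.8 202.4  61. ] z [ 0.354  0.041 -0.934] y [0.097 0.992 0.08 ] F [0.4 0.  0.2]
t 28.65 q [ 0.3   0.53  2.16 -0.62  0.11 -0.55] p [492.8 202.4  61. ] z [ 0.354  0.041 -0.934] y [0.097 0.992 0.08 ] F [0.4 0.  0.2]
units [-0.015 -0.009  0.112] rows 0.11
```

```bash
python3 -m inch '[[[0,0,0.02],0,1],[[0,0,0.02],0,1],[[-0.005,0,0.02],0,1],[[-0.005,0,0.02],0,1],[[0,0,0],0,1],[[0,0,0],0,1],[[0,0,0],0,1],[[0,0,0],0,1],[[0,0,0],0,1],[[0,0,0],0,1]]'; python3 -c "
from m import *
st()"
```

```text
t: 29.9
eef_pos: [494.8, 202.5, 57.6]
tcp_rot: [3.056, 0.356, 3.014]
ft_force: [-9.2, 0.1, 18.9]
opening: 0.006
grip_force: 10.6
t 29.9 q [ 0.3   0.54  2.16 -0.66  0.11 -0.51] p [494.8 202.5  57.6] z [ 0.355  0.041 -0.934] y [0.097 0.992 0.08 ] F [-9.2  0.1 18.9]
```

The tip holds a steady 21 N, so the lever is at its stop. Retreat along the tool and check.

```bash
python3 -m inch '[[[0,0,-0.1],0,1],[[0.2,0,-0.5],0,1],[[0.4,0,-0.8],0,1],[[0.4,0,-0.8],0,1],[[0.3,0,-0.6],0,1],[[0,0,0],0,1],[[0,0,0],0,1],[[0,0,0],0,1],[[0,0,0],0,1],[[0,0,0],0,1]]'; python3 -c "
from m import *
look('w6',('lever_ball','lever_pivot','knob'))
p=cv2.imread('pics/w6.png');cv2.imwrite('pics/w6c.png',cv2.resize(p[0:300,120:520],None,fx=2,fy=2))"
```

```text
t: 31.15
eef_pos: [363.2, 204.8, 186.1]
tcp_rot: [3.057, 0.353, 3.014]
ft_force: [-0.8, -0.5, -0.0]
opening: 0.001
grip_force: 0.0
t 31.15 q [ 0.43  0.14  2.28 -0.29  0.39 -0.78] p [363.2 204.8 186.1] z [ 0.353  0.04  -0.935] y [0.098 0.992 0.08 ] F [-0.8 -0.5 -0. ]
lever_ball wrist [235.7 467.9] 0.73
lever_ball top [244.3 268.7] 0.48
lever_ball side [196.7 303.9] 0.37
  -> [477.2 268.8  81.8] reproj [[11.6, -88.2], [11.0, -14.3], [-15.3, -7.4]]
lever_pivot top [225.2 266.8] 0.92
lever_pivot side [181.6 321. ] 0.66
  -> [544.5 189.3 122.3] reproj [[-1.2, -0.7], [0.7, -1.2]]
knob top [220.2 289.6] 0.41
knob side [188.  314.6] 0.4
  -> [508.9 117.8 155.3] reproj [[-0.8, -0.5], [0.5, -0.8]]
```

View pics/w6c.png

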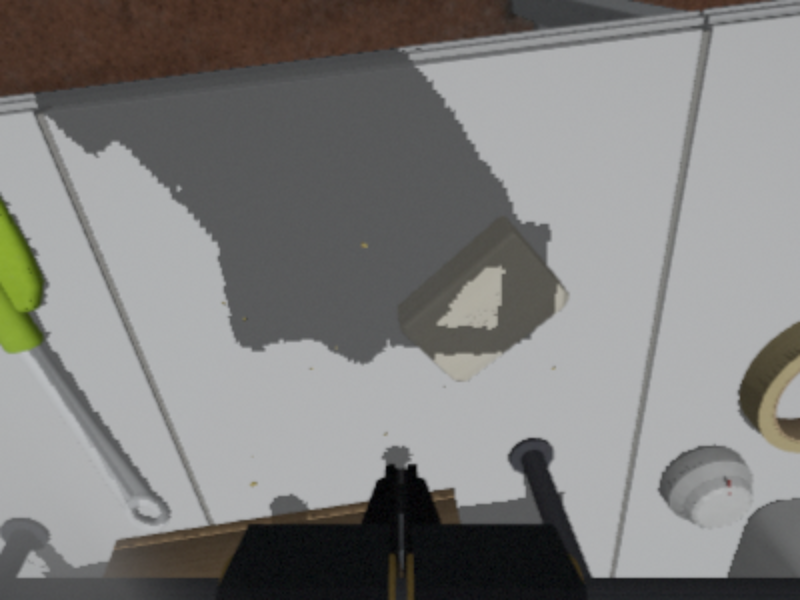

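w6c shows the fingers free, nothing in contact, and the soap and spatula unmoved. The wrist "ball" hit is the timer, so I'll check the ball from the top and side cameras only.

```bash
python3 -c "
from m import *
P={n:eyes.read_camera(n) for n in('top','side')}
x,_=tri([((244.3,268.7),P['top']),((196.7,303.9),P['side'])]);print(x)
c=lambda l:R.from_euler('z',.063).apply((-38-75*np.cos(.349-l),88,99+75*np.sin(.349-l)))+[597.9,120.4,0]
for l in(.8,.95,1.05):print(l,c(l).round(1),[proj(c(l),P[n]).round(1) for n in P])
a=P['top']['pixels'][150:280,220:360,::-1];b=P['side']['pixels'][130:260,260:400,::-1]
cv2.imwrite('pics/z.png',cv2.resize(np.hstack([a,b]),None,fx=2.8,fy=2.8,interpolation=2))"
```

```text
[494.60604298 208.21306542  58.42202024]
0.8 [487.1 201.6  66.3] [array([245.5, 271.8]), array([195.8, 303.2])]
0.95 [492.7 201.9  56.6] [array([245.2, 271.3]), array([197.6, 304.8])]
1.05 [497.2 202.2  50.6] [array([244.7, 270.9]), array([198.7, 306.2])]
```

View pics/z.png

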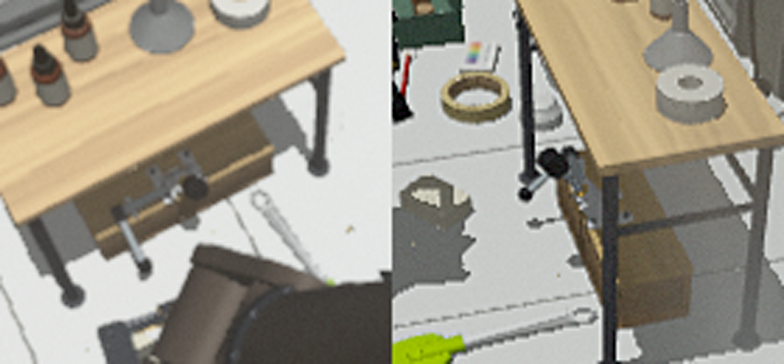

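```bash
python3 -c "
from h import *
print(env.job_done())"
```

```text
the job is handed in; nothing more can be done
None
```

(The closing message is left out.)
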